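# Snap the sealing cap onto the bench air outlet and hold it down

## Robot

A 6-joint arm with a two-finger parallel gripper is mounted at the origin on a cart in front of the work surface, level with it; the furniture and walls round the work are solid. World frame = base frame: x ahead of the robot, y to its left, z up, the work surface at z = 0. Lengths are in m, angles in rad, forces in N, time in s.
With the tool pointing down it reaches from about 0.35 to 0.85 m from the base axis. Payload 8.1 kg.
Tool frame: the origin (TCP) lies between the finger pads; the fingertips stand 19 mm ahead of it and the grasp point (between the pads) is the TCP; z points along the fingers, y is the line along which they close (so a half turn about z gives the same grasp; the last joint's range is limited). The gripper opens to 93 mm and grips with 3 to 60 N. Pads are 15 mm wide; open, the fingers measure 128 mm over their backs; the gripper's body (75 mm by 188 mm) begins 65 mm behind the grasp point.
Start: joints at [1.09, 0.13, 1.488, -0, 1.523, -0.085], TCP at [0.231, 0.554, 0.238] pointing down, gripper open.
Joint ranges: [-2.96, 2.96], [-0.89, 2.26], [0.02, 2.5], [-1.34, 4.48], [0, 2.73], [-2.66, 2.66]. Speed limits (rad/s): [2.39, 2.39, 2.79, 3.14, 3.14, 3.14].

## Interface

Orientations are given as a unit quaternion [x, y, z, w].
In Python, from plant import bot, viewer, workorder, finder gives the robot as it stands.
- The arm moves only by the shell command python3 -m pendant 'ROWS' [OPENING] [FORCE]. ROWS is JSON, a list of rows, each an object of numbers: "dx", "dy", "dz": the shift along the tool's x, y, z in units of 25 cm (1.0 is 25 cm); "rx", "ry", "rz": the turn, a rotation vector about the tool's x, y, z in units of 90 degrees (1.0 is 90 degrees). In form: [{"dx": .., "dy": .., "dz": .., "rx": .., "ry": .., "rz": ..}, ...]. A call has 1 to 20 rows; each row shifts and turns the commanded pose from where the row before left it, along the tool's axes as they then stand; what a row does not reach is not made up. A row lasts 1/12 s, in which the tool goes at most 41.7 mm and 7.16 degrees, less where a joint would pass 70% of its speed; a pose out of reach is approached as far as the arm can. A call with a number of a shift or a turn outside -1 to 1 is refused whole. A call with a gripper value outside its range is refused whole. OPENING is the closure, from -1 (fully open) to 1 (shut), so that 0 is half open, set as the call begins (- or left out, the last holds). The fingers move at their own pace and stop on an object; FORCE is the grip in N (left out, the last holds). Time passes only in rows, so rows that do not move let the fingers close. It gives the time, the measured TCP pose, the force, the opening and the grip force at its end, in the units of the state.
- bot.sense(): the state, without advancing time (a new reading comes with each control period).
- viewer.capture(name): name is "scene" or "top" or "wrist"; returns a dict with "img" (480x640x3 uint8, red, green, blue), "depth" (480x640 float32, m along the optical axis (not along the pixel's ray), 0 where there is no reading), "fov_y" (degrees; the focal length in pixels is half the picture's height over the tangent of half this angle, whatever the lens; pixels are square), "cx", "cy" (the principal point, pixels), "R" (3x3) and "t" (3): a world point X has camera coordinates R X + t; the wrist camera has in their place "tool_from_camera" (4x4, takes a point from camera to tool coordinates, whose origin is the TCP and whose axes are the flange's). Camera axes: x right, y down, z forward; pixel columns grow to the right and rows downward; lengths in m; the calibration is good to about 2 mm. A picture is of the moment at which its call begins: read the wrist's pose just before it.
- workorder.hand_in(): hands the job in; it is judged then, once.
Trained networks look in the newest picture that a camera, given by its name, has taken for a name from the list of things; names that differ only in an ending like _2 or _b are one class to them, and where a whole thing is asked for, a point or a joint stands for the part that bears it (a point fixed in the world has none). Each returns a list of dicts, best first, with "p" (0 to 1); they miss things now and then, are a little off and sometimes report something else, mostly with a low value. They report only what shows in the picture. A call takes as long as a camera call. They do not tell look-alikes from the thing itself.
- finder.spot_in(target, camera): "centre" ([x, y, z] in m, in world coordinates, good to about 4 mm: the middle of the surface that is visible of it).
The state is a dict: "t": time; "joint_positions": joint angles; "joint_velocities": joint speeds; "joint_efforts": joint torques, N m; "ee_pos": TCP position; "ee_rot": TCP orientation; "force": force on the tool from outside, world axes, zero at the start; "torque": the same for the moment, N m; "finger_gap": opening from 0.0 (shut) to 1.0 (fully open); "gripper_force": force on a finger pad.
Only numpy, scipy, OpenCV 4.12 (cv2) and the standard library are available. Lean on these libraries where they do the work, as an engineer would, in place of code of your own. Each camera call takes 0.05 s, during which the arm holds its last target. There are 200 camera calls.

## Task

Close the bench air outlet for its leak check: take the larger of the two grey caps, lower it mouth down onto the stud until you feel it rest on the spring catches and let it rest there a moment without forcing it, then press it straight down through the click and keep on pressing after the force drops, until it is well down on its springy sealing ring. Finish while still holding the cap pressed down there: do not let go. Leave the smaller cap and the bur stand where they are.

Things in the scene. Friction and masses are not known exactly. Their poses are not given: they have to be found in the camera images.
- cap_center (a point): Centre (half-way up, on the axis; z up along it) of the larger cap: a loose round grey plastic cup with fine upright ribs, closed flat top, 44 mm outer diameter, 44 mm high, about 40 to 90 g, standing mouth down on the counter. A grip of 40 N or more does not slip.
- small_cap_center (a point): Centre of the smaller cap: loose, same grey plastic, 30 mm outer diameter, 30 mm high. It does not fit the stud; to be left alone. The two caps may stand in each other's places.
- bur_stand: Loose round bur stand with mounted points, 69 mm diameter, 50 mm high, between the two caps; origin at the centre of its underside; to be left alone.
- post: The fixed upright steel post of the air outlet, standing in a 90 mm round aluminium base whose collar (40 mm diameter) reaches 32 mm above the counter; the post's height is different each time. It carries the stud, the four catch balls and the sealing ring. Origin on its axis, 74 mm below the top of the uncompressed sealing ring; z up.
- stud_seat (a point): Point on the post's axis level with the top face of the uncompressed sealing ring (rubber, 22 mm inner, 40 mm outer diameter). From it the stud rises 24 mm: a neck of 19 mm diameter, tapering in its last 8 mm to 10 mm at the tip.
- seal (a joint): How far the sprung sealing ring is pressed down, in m: 0 when free, 0.005 at its stop. It takes about 3 N per mm, and springs back up when it is not pressed; the snapped cap left alone leaves it under 0.001.
- cap_mouth (a point): Centre of the larger cap's open mouth, 22 mm below its centre. Just inside, a rounded lip, 6 mm high, narrows the opening to 22 mm; behind the lip the bore is 30 mm wide and ends 36 mm above the mouth.
- catch_level (a point): Point on the post's axis level with the four spring catch balls, 7.5 mm above stud_seat; the balls stand out to 13 mm from the axis. The lip meets them when the cap's mouth is 9.4 mm above stud_seat; the resistance peaks at about 12 N at 6.5 to 7.5 mm; below 4.5 mm the catches snap over the lip, the force drops and the cap is drawn down to about stud_seat, onto the sealing ring.
Not all that is in view belongs to the job. What is shaped like the post but yellow is not meant.

How it is judged:
On the way, in this order (a step that is already met when the one before it is completed fails the run):
1. the larger cap rests on the catches of the stud, not yet snapped, for 0.3 s (horizontal distance between cap_center and stud_seat below 0.004 m and z of cap_center in the frame of stud_seat between 0.0275 and 0.0335 m and contact force between cap and post above 0.2 N), for 0.3 s.
2. the cap has snapped past the catches (horizontal distance between cap_center and stud_seat below 0.004 m and z of cap_center in the frame of stud_seat below 0.0232 m), for 0.1 s.
At the end, for the whole second after the job is handed in: The larger cap is snapped on the stud, within 3 mm of its axis and upright within about 7 degrees, and the gripper's fingers are still on it and keep it pressed down so that the sealing ring is at least 1.8 mm down (about 5.5 N) (horizontal distance between cap_center and stud_seat below 0.003 m and angle between cap_center's own z axis and vertical below 0.12 rad and z of cap_center in the frame of stud_seat below 0.0205 m and value of joint seal above 0.0018 m and contact force between the fingers and cap above 2 N); the arm keeps its last pose, push and grip.
It fails at once if the smaller cap is moved by more than 2 cm (distance of small_cap_center from where it was at the start of the episode above 0.02 m).
It fails at once if the bur stand is moved by more than 2 cm (distance of bur_stand from where it was at the start of the episode above 0.02 m).
It also fails if it takes over 51 s, if anything falls off the work surface, if the arm or the gripper's body presses on something with over 40 N, if the wrist force passes 120 N, or if a joint passes its speed limit or range.

## Working session

There is one attempt and no reset: what is moved stays moved. The work goes in short steps, Python scripts to look and compute and a shell command to move; the robot and the scene stay as the last step left them, time stands still between calls to the robot, and variables do not carry over. Pictures are saved under pics/ and viewed, at most 10 in all, crops included, and the job is handed in when it is done.

```bash
mkdir -p pics; cat > h.py <<'E'
import numpy as np, cv2
from plant import bot, viewer, workorder, finder
def cap(n,f=None):
    s=bot.sense(); c=viewer.capture(n); c['s']=s
    if f: cv2.imwrite('pics/'+f,c['img'][:,:,::-1])
    return c
def foc(c): return 240/np.tan(np.radians(c['fov_y'])/2)
def world(c,P):
    P=np.atleast_2d(P)
    if 'R' in c: return (P-c['t'])@np.array(c['R'])
    from scipy.spatial.transform import Rotation as R
    T=np.array(c['tool_from_camera']); Q=P@T[:3,:3].T+T[:3,3]
    return Q@R.from_quat(c['s']['ee_rot']).as_matrix().T+c['s']['ee_pos']
def cloud(c):
    v,u=np.mgrid[:480,:640]; z=c['depth']; f=foc(c)
    P=np.stack([(u-c['cx'])/f*z,(v-c['cy'])/f*z,z],-1).reshape(-1,3)
    W=world(c,P).reshape(480,640,3); W[z==0]=np.nan; return W
def pix(c,X):
    p=np.array(c['R'])@X+c['t']; f=foc(c); return (p[:2]/p[2]*f+[c['cx'],c['cy']]).round()
E
python3 - <<'E'
from h import *
ims=[]
for n in ("scene","top"):
    c=cap(n,n+'0.png'); 
    for t in("cap_center","small_cap_center","bur_stand","post","stud_seat"):
        for d in finder.spot_in(t,n): print(n,t,round(d['p'],2),np.round(d['centre'],3),pix(c,np.array(d['centre'])))
s=bot.sense();print(s)
E
```

```text
scene small_cap_center 0.78 [ 0.435 -0.333  0.028] [457. 353.]
scene bur_stand 0.64 [ 0.441 -0.236  0.01 ] [406. 330.]
scene bur_stand 0.21 [0.508 0.154 0.076] [262. 206.]
scene post 0.98 [0.5   0.281 0.058] [219. 195.]
scene post 0.64 [0.502 0.157 0.073] [259. 208.]
scene stud_seat 0.81 [0.494 0.284 0.066] [215. 193.]
scene stud_seat 0.7 [0.507 0.155 0.077] [262. 206.]
top cap_center 0.74 [ 0.42  -0.147  0.043] [380. 257.]
top small_cap_center 0.46 [ 0.444 -0.333  0.03 ] [462. 245.]
top bur_stand 0.72 [ 0.444 -0.234  0.014] [417. 247.]
top post 0.74 [0.51  0.162 0.078] [239. 217.]
top post 0.58 [0.5   0.284 0.073] [184. 224.]
top stud_seat 0.82 [0.507 0.163 0.08 ] [238. 219.]
{'t': 0.6, 'joint_positions': array([ 1.08961247e+00,  1.30362381e-01,  1.48816322e+00, -6.31909708e-06,
        1.52299730e+00, -8.53724111e-02]), 'joint_velocities': array([ 0.00042223, -0.00197409, -0.00278794, -0.00114443,  0.00096509,
       -0.00094169]), 'joint_efforts': array([-1.41549008e-03, -5.59410846e+01, -4.91797435e+01,  7.67604494e-02,
        2.30102014e-02,  1.98891775e-05]), 'ee_pos': array([0.23131185, 0.55364641, 0.23767793]), 'ee_rot': array([1.96616218e-01, 9.80480526e-01, 3.26080605e-05, 1.27793794e-05]), 'force': array([-0.64482792, -0.87765181, -0.29096027]), 'torque': array([-0.01618217, -0.02304818, -0.02118464]), 'gripper_force': 0.0, 'finger_gap': 1.000244159946637}
```

View pics/scene0.png

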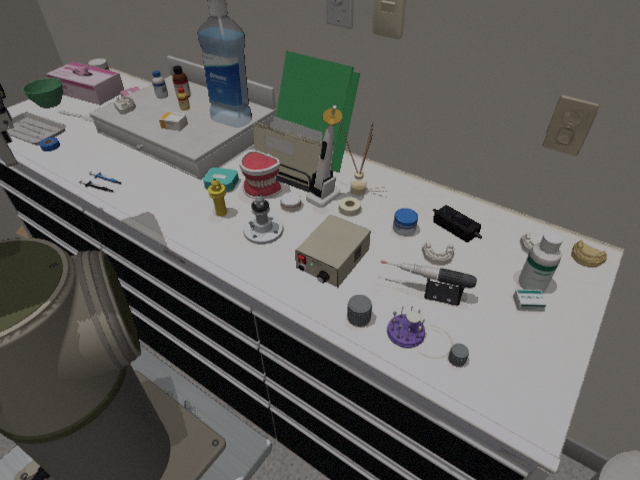

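View pics/top0.png

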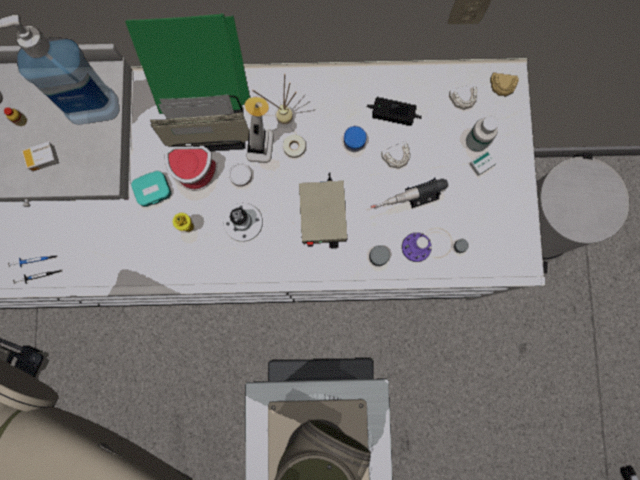

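Candidates: 
- Larger cap: the grey cup at top (380,257) / scene (360,310). The smaller one is at top (461,245) / scene (458,354).
- Post: the steel one at top (243,220) / scene (262,218). The yellow look-alike at top (183,222) / scene (219,197) is not the target.

I choose the larger grey cap and the steel post. I'll move over the post first and take a close look there.

```bash
python3 -m pendant '[{"dx":-0.0863,"dy":-0.0708,"dz":-0.0105},{"dx":-0.0863,"dy":-0.0708,"dz":-0.0105},{"dx":-0.0863,"dy":-0.0708,"dz":-0.0105},{"dx":-0.0863,"dy":-0.0708,"dz":-0.0105},{"dx":-0.0863,"dy":-0.0708,"dz":-0.0105},{"dx":-0.0863,"dy":-0.0708,"dz":-0.0105},{"dx":-0.0863,"dy":-0.0708,"dz":-0.0105},{"dx":-0.0863,"dy":-0.0708,"dz":-0.0105},{"dx":-0.0863,"dy":-0.0708,"dz":-0.0105},{"dx":-0.0863,"dy":-0.0708,"dz":-0.0105},{"dx":-0.0863,"dy":-0.0708,"dz":-0.0105},{"dx":-0.0863,"dy":-0.0708,"dz":-0.0105},{"dx":-0.0863,"dy":-0.0708,"dz":-0.0105},{"dx":-0.0863,"dy":-0.0708,"dz":-0.0105},{"dx":-0.0863,"dy":-0.0708,"dz":-0.0105},{"dx":-0.0863,"dy":-0.0708,"dz":-0.0105}]' -1 50
python3 -m pendant '[{"rz":0.0748},{"rz":0.0748},{"rz":0.0748},{"rz":0.0748},{"rz":0.0748},{"rz":0.0748},{"rz":0.0748},{"rz":0.0748},{"rz":0.0748},{"rz":0.0748},{}]'
python3 - <<'E'
from h import *
c=cap('wrist','w1.png'); np.save('pics/c1.npy',c,allow_pickle=True)
print(c['tool_from_camera'].round(3),foc(c),c['s']['ee_pos'],c['s']['ee_rot'])
for t in("post","stud_seat","catch_level"):
    for d in finder.spot_in(t,'wrist'): print(t,round(d['p'],2),np.round(d['centre'],3))
W=cloud(c); m=(np.hypot(W[...,0]-.506,W[...,1]-.16)<.06)
print(m.sum())
h=W[m]
for lo in np.arange(.02,.13,.005):
    q=h[(h[:,2]>lo)&(h[:,2]<=lo+.005)]
    if len(q)>5: print(round(lo,3),len(q),q.min(0).round(4),q.max(0).round(4),np.median(q,0).round(4))
E
```

```text
[[ 0.    -0.955 -0.296  0.082]
 [ 1.    -0.     0.    -0.   ]
 [-0.    -0.296  0.955 -0.147]
 [ 0.     0.     0.     1.   ]] 397.2764230782723 [0.23131185 0.55364641 0.23767793] [1.96616218e-01 9.80480526e-01 3.26080605e-05 1.27793794e-05]
post 0.58 [0.492 0.298 0.008]
stud_seat 0.52 [0.49  0.298 0.009]
catch_level 0.56 [0.498 0.3   0.01 ]
18schema error: expected keys dx, dy, dz, rx, ry, rz
schema error: expected keys dx, dy, dz, rx, ry, rz
```

View pics/w1.png

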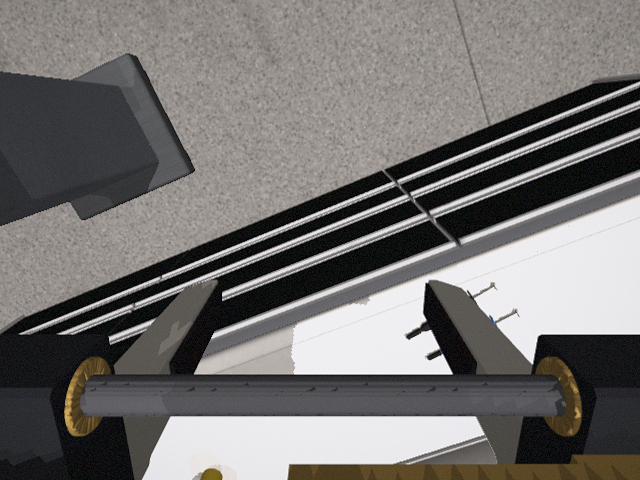

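The wrist camera works, and the fingers sit in the lower half of the picture. The steel post is not in this view. Rows need all six keys, so both moves were refused; I'm resending them.

```bash
python3 -m pendant '[{"dx":-0.0985,"dy":-0.0673,"dz":-0.0105,"rx":0,"ry":0,"rz":0},{"dx":-0.0985,"dy":-0.0673,"dz":-0.0105,"rx":0,"ry":0,"rz":0},{"dx":-0.0985,"dy":-0.0673,"dz":-0.0105,"rx":0,"ry":0,"rz":0},{"dx":-0.0985,"dy":-0.0673,"dz":-0.0105,"rx":0,"ry":0,"rz":0},{"dx":-0.0985,"dy":-0.0673,"dz":-0.0105,"rx":0,"ry":0,"rz":0},{"dx":-0.0985,"dy":-0.0673,"dz":-0.0105,"rx":0,"ry":0,"rz":0},{"dx":-0.0985,"dy":-0.0673,"dz":-0.0105,"rx":0,"ry":0,"rz":0},{"dx":-0.0985,"dy":-0.0673,"dz":-0.0105,"rx":0,"ry":0,"rz":0},{"dx":-0.0985,"dy":-0.0673,"dz":-0.0105,"rx":0,"ry":0,"rz":0},{"dx":-0.0985,"dy":-0.0673,"dz":-0.0105,"rx":0,"ry":0,"rz":0},{"dx":-0.0985,"dy":-0.0673,"dz":-0.0105,"rx":0,"ry":0,"rz":0},{"dx":-0.0985,"dy":-0.0673,"dz":-0.0105,"rx":0,"ry":0,"rz":0},{"dx":-0.0985,"dy":-0.0673,"dz":-0.0105,"rx":0,"ry":0,"rz":0},{"dx":-0.0985,"dy":-0.0673,"dz":-0.0105,"rx":0,"ry":0,"rz":0},{"dx":-0.0985,"dy":-0.0673,"dz":-0.0105,"rx":0,"ry":0,"rz":0},{"dx":-0.0985,"dy":-0.0673,"dz":-0.0105,"rx":0,"ry":0,"rz":0}]' -1 50
python3 -m pendant '[{"dx":0,"dy":0,"dz":0,"rx":0,"ry":0,"rz":0.0748},{"dx":0,"dy":0,"dz":0,"rx":0,"ry":0,"rz":0.0748},{"dx":0,"dy":0,"dz":0,"rx":0,"ry":0,"rz":0.0748},{"dx":0,"dy":0,"dz":0,"rx":0,"ry":0,"rz":0.0748},{"dx":0,"dy":0,"dz":0,"rx":0,"ry":0,"rz":0.0748},{"dx":0,"dy":0,"dz":0,"rx":0,"ry":0,"rz":0.0748},{"dx":0,"dy":0,"dz":0,"rx":0,"ry":0,"rz":0.0748},{"dx":0,"dy":0,"dz":0,"rx":0,"ry":0,"rz":0.0748},{"dx":0,"dy":0,"dz":0,"rx":0,"ry":0,"rz":0.0748},{"dx":0,"dy":0,"dz":0,"rx":0,"ry":0,"rz":0.0748},{"dx":0,"dy":0,"dz":0,"rx":0,"ry":0,"rz":0},{"dx":0,"dy":0,"dz":0,"rx":0,"ry":0,"rz":0}]'
cat > look.py <<'E'
from h import *
import sys
n,x,y,r=sys.argv[1],*map(float,sys.argv[2:5])
c=cap('wrist',n+'.png'); np.save('pics/'+n+'.npy',c,allow_pickle=True)
print(c['s']['t'],c['s']['ee_pos'],c['s']['ee_rot'],c['s']['force'])
for t in sys.argv[5:]:
    for d in finder.spot_in(t,'wrist'): print(t,round(d['p'],2),np.round(d['centre'],3))
W=cloud(c); h=W[np.hypot(W[...,0]-x,W[...,1]-y)<r]
for lo in np.arange(-.005,.14,.004):
    q=h[(h[:,2]>lo)&(h[:,2]<=lo+.004)]
    if len(q)>5: print(round(lo,3),len(q),*[np.percentile(q,p,axis=0).round(4) for p in(1,50,99)])
E
python3 look.py w2 .506 .16 .06 post stud_seat catch_level
```

```text
t: 2.13
ee_pos: [0.4917, 0.152, 0.28]
ee_rot: [0.197, 0.98, 0.0, 0.0]
force: [0.5, 0.8, 0.2]
finger_gap: 1.0
gripper_force: 0.0
t: 3.13
ee_pos: [0.4911, 0.1533, 0.2797]
ee_rot: [0.706, 0.708, 0.0, 0.0]
force: [1.0, 0.1, 0.1]
finger_gap: 1.002
gripper_force: 0.0
3.1333 [0.49107829 0.15333088 0.27971924] [7.05778363e-01 7.08432704e-01 6.28936088e-05 5.20028527e-05] [0.9723538  0.11310234 0.13586531]
post 0.95 [0.504 0.29  0.073]
post 0.65 [0.515 0.168 0.082]
stud_seat 0.8 [0.515 0.167 0.077]
stud_seat 0.67 [0.499 0.289 0.075]
catch_level 0.94 [0.515 0.168 0.081]
catch_level 0.78 [0.509 0.291 0.076]
-0.005 499 [ 0.4485  0.1019 -0.0023] [ 0.4845  0.1601 -0.0013] [ 0.5638  0.2177 -0.001 ]
-0.001 3507 [ 0.4481  0.1024 -0.001 ] [4.867e-01 1.582e-01 1.000e-04] [0.5638 0.2178 0.0018]
0.003 22 [0.4801 0.1474 0.0031] [0.507  0.2054 0.0046] [0.5447 0.2081 0.0068]
0.007 2065 [0.4698 0.1213 0.0079] [0.5094 0.1744 0.0102] [0.5553 0.2071 0.011 ]
0.011 1492 [0.474  0.1231 0.011 ] [0.5093 0.1739 0.0117] [0.552  0.2034 0.0144]
0.015 37 [0.4911 0.1571 0.0152] [0.5074 0.1818 0.017 ] [0.533  0.1849 0.019 
[... 475 characters left out ...]
1 31 [0.5029 0.1557 0.0729] [0.5099 0.1679 0.0744] [0.5236 0.1734 0.075 ]
0.075 901 [0.4938 0.1448 0.0754] [0.5114 0.1666 0.0778] [0.5313 0.1824 0.0789]
0.079 60 [0.4957 0.1465 0.079 ] [0.5135 0.1717 0.0792] [0.5306 0.1808 0.0817]
0.083 32 [0.5007 0.1544 0.0836] [0.5094 0.1701 0.0864] [0.5241 0.1754 0.087 ]
0.087 100 [0.5015 0.1516 0.0871] [0.5108 0.1689 0.0883] [0.5243 0.1756 0.0905]
0.091 52 [0.5036 0.1542 0.0912] [0.5121 0.1692 0.0941] [0.5219 0.1729 0.095 ]
0.095 138 [0.5039 0.1555 0.095 ] [0.5115 0.1664 0.097 ] [0.5209 0.1719 0.0989]
0.099 177 [0.5071 0.1575 0.0991] [0.5123 0.1639 0.1014] [0.5189 0.1697 0.1029]
0.103 9 [0.5103 0.1601 0.103 ] [0.5128 0.1625 0.1034] [0.5161 0.1683 0.1037]
```

View pics/w2.png

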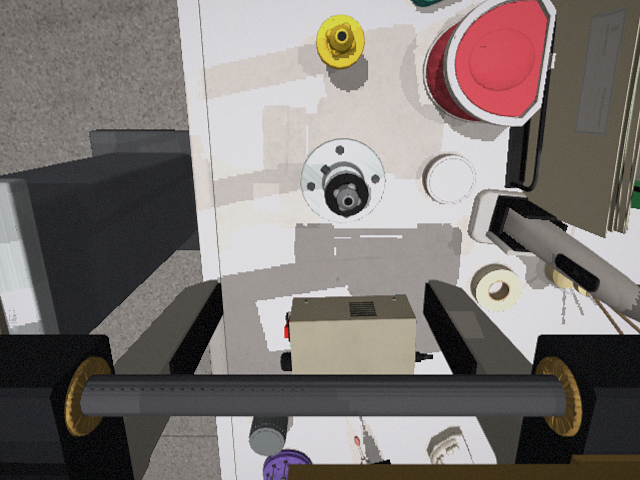

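The wrist view shows the steel post, with black ring and stud tip at (347,198), and the yellow look-alike at (340,40). Post axis ≈ (0.5126, 0.1637), seat z ≈ 0.0785. The grey cap's edge shows at (268,435). I'm moving over the cap now.

```bash
python3 -m pendant '[{"dx":-0.121,"dy":-0.0284,"dz":0.03,"rx":0,"ry":0,"rz":0},{"dx":-0.121,"dy":-0.0284,"dz":0.03,"rx":0,"ry":0,"rz":0},{"dx":-0.121,"dy":-0.0284,"dz":0.03,"rx":0,"ry":0,"rz":0},{"dx":-0.121,"dy":-0.0284,"dz":0.03,"rx":0,"ry":0,"rz":0},{"dx":-0.121,"dy":-0.0284,"dz":0.03,"rx":0,"ry":0,"rz":0},{"dx":-0.121,"dy":-0.0284,"dz":0.03,"rx":0,"ry":0,"rz":0},{"dx":-0.121,"dy":-0.0284,"dz":0.03,"rx":0,"ry":0,"rz":0},{"dx":-0.121,"dy":-0.0284,"dz":0.03,"rx":0,"ry":0,"rz":0},{"dx":-0.121,"dy":-0.0284,"dz":0.03,"rx":0,"ry":0,"rz":0},{"dx":-0.121,"dy":-0.0284,"dz":0.03,"rx":0,"ry":0,"rz":0},{"dx":0,"dy":0,"dz":0,"rx":0,"ry":0,"rz":0},{"dx":0,"dy":0,"dz":0,"rx":0,"ry":0,"rz":0}]'
python3 look.py w3 .42 -.147 .05 cap_center small_cap_center bur_stand
python3 - <<'E'
from h import *
c=np.load('pics/w2.npy',allow_pickle=True).item(); W=cloud(c).reshape(-1,3)
q=W[(W[:,0]>.40)&(W[:,0]<.64)&(W[:,1]>.10)&(W[:,1]<.27)&(W[:,2]>.105)&(W[:,2]<.26)]
print('tall near post',len(q),q.min(0) if len(q) else '',q.max(0) if len(q) else '')
c=viewer.capture('scene'); W=cloud(c).reshape(-1,3)
for a in((.38,.66,.08,.28,.1),(.3,.56,-.2,-.08,.06)):
    q=W[(W[:,0]>a[0])&(W[:,0]<a[1])&(W[:,1]>a[2])&(W[:,1]<a[3])&(W[:,2]>a[4])&(W[:,2]<.3)]
    print('scene',a,len(q),q.min(0) if len(q) else '',q.max(0) if len(q) else '')
E
```

```text
t: 4.33
ee_pos: [0.4194, -0.1502, 0.2042]
ee_rot: [0.708, 0.706, -0.0, -0.0]
force: [-0.7, 0.8, 0.2]
finger_gap: 0.999
gripper_force: 0.0
4.3333 [ 0.41938114 -0.15022778  0.20420219] [ 7.07860971e-01  7.06351610e-01 -9.86027575e-05 -4.88911068e-04] [-0.7260369   0.78433821  0.24858825]
cap_center 0.65 [ 0.423 -0.142  0.044]
bur_stand 0.95 [ 0.44  -0.234  0.013]
-0.005 692 [ 0.3722 -0.1942 -0.0027] [ 0.4132 -0.1376 -0.0013] [ 0.4668 -0.1012 -0.001 ]
-0.001 6084 [ 0.3727 -0.1942 -0.001 ] [ 0.4141 -0.1374  0.    ] [ 0.4675 -0.0994  0.0017]
0.003 22 [ 0.4063 -0.1355  0.0032] [ 0.4224 -0.1267  0.0061] [ 0.4394 -0.1244  0.0069]
0.007 36 [ 0.4042 -0.1394  0.0072] [ 0.4272 -0.1273  0.0091] [ 0.4449 -0.1247  0.0109]
0.011 28 [ 0.4041 -0.1391  0.0112] [ 0.419  -0.1286  0.0131] [ 0.4422 -0.1244  0.0146]
0.015 42 [ 0.4034 -0.1405  0.0151] [ 0.4232 -0.1267  0.0169] [ 0.4448 -0.1243  0.0189]
0.019 36 [ 0.406  -0.1357  0.0191] [ 0.4273 -0.1276  0.021 ] [ 0.4435 -0.1245  0.0229]
0.023 38 [ 0.4029 -0.143   0.0231] [ 0.4219 -0.1277  0.0249] [ 0.4447 -0.1245  0.0268]
0.027 40 [ 0.4031 -0.1428  0.027 ] [ 0.4227 -0.1265  0.0291] [ 0.4443 -0.1244  0.031 ]
0.031 42 [ 0.4033 -0.1441  0.031 ] [ 0.4235 -0.1283  0.033 ] [ 0.4465 -0.1245  0.0349]
0.035 86 [ 0.4032 -0.1531  0.035 ] [ 0.4246 -0.1291  0.0372] [ 0.4471 -0.1246  0.0388]
0.039 173 [ 0.4034 -0.167   0.0393] [ 0.4243 -0.136   0.0425] [ 0.4458 -0.1252  0.043 ]
0.043 2086 [ 0.405  -0.1666  0.0431] [ 0.4249 -0.1463  0.0443] [ 0.4448 -0.1269  0.0461]
tall near post 2 [0.44307826 0.16162604 0.25987811] [0.53984251 0.16175043 0.25988908]
scene (0.38, 0.66, 0.08, 0.28, 0.1) 12 [0.50159282 0.15499974 0.10022269] [0.51072697 0.16743626 0.10331346]
scene (0.3, 0.56, -0.2, -0.08, 0.06) 2208 [ 0.32531526 -0.19908318  0.06022618] [ 0.55041641 -0.11399773  0.29993966]
```

View pics/w3.png

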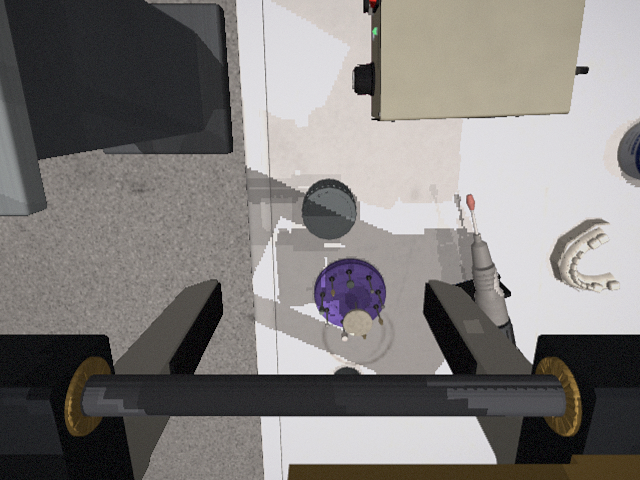

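The crop shows one grey ribbed cup at (329,209), 44 mm high by the depth and about 42–44 mm wide, so it is the larger cap, at (0.425, −0.1467). The purple bur stand is at (350,290), with the small cap hidden behind it. I'm descending.

```bash
python3 -m pendant '[{"dx":0.007,"dy":0.0112,"dz":0,"rx":0,"ry":0,"rz":0},{"dx":0.007,"dy":0.0112,"dz":0,"rx":0,"ry":0,"rz":0},{"dx":0,"dy":0,"dz":0.088,"rx":0,"ry":0,"rz":0},{"dx":0,"dy":0,"dz":0.088,"rx":0,"ry":0,"rz":0},{"dx":0,"dy":0,"dz":0.088,"rx":0,"ry":0,"rz":0},{"dx":0,"dy":0,"dz":0.088,"rx":0,"ry":0,"rz":0},{"dx":0,"dy":0,"dz":0.088,"rx":0,"ry":0,"rz":0},{"dx":0,"dy":0,"dz":0.088,"rx":0,"ry":0,"rz":0},{"dx":0,"dy":0,"dz":0.088,"rx":0,"ry":0,"rz":0},{"dx":0,"dy":0,"dz":0.088,"rx":0,"ry":0,"rz":0},{"dx":0,"dy":0,"dz":0,"rx":0,"ry":0,"rz":0},{"dx":0,"dy":0,"dz":0,"rx":0,"ry":0,"rz":0}]'
```

```text
t: 5.58
ee_pos: [0.4248, -0.1447, 0.0278]
ee_rot: [0.707, 0.707, -0.001, -0.002]
force: [0.3, -0.7, 0.3]
finger_gap: 0.997
gripper_force: 0.0
```

```bash
python3 -m pendant '[{"dx":-0.008,"dy":0,"dz":0,"rx":0,"ry":0,"rz":0},{"dx":0,"dy":0,"dz":0,"rx":0,"ry":0,"rz":0}]'
python3 -m pendant '[{"dx":0,"dy":0,"dz":0,"rx":0,"ry":0,"rz":0},{"dx":0,"dy":0,"dz":0,"rx":0,"ry":0,"rz":0},{"dx":0,"dy":0,"dz":0,"rx":0,"ry":0,"rz":0},{"dx":0,"dy":0,"dz":0,"rx":0,"ry":0,"rz":0},{"dx":0,"dy":0,"dz":0,"rx":0,"ry":0,"rz":0},{"dx":0,"dy":0,"dz":0,"rx":0,"ry":0,"rz":0},{"dx":0,"dy":0,"dz":0,"rx":0,"ry":0,"rz":0},{"dx":0,"dy":0,"dz":0,"rx":0,"ry":0,"rz":0},{"dx":0,"dy":0,"dz":0,"rx":0,"ry":0,"rz":0},{"dx":0,"dy":0,"dz":0,"rx":0,"ry":0,"rz":0},{"dx":0,"dy":0,"dz":0,"rx":0,"ry":0,"rz":0},{"dx":0,"dy":0,"dz":0,"rx":0,"ry":0,"rz":0}]' 1 55
```

```text
t: 5.75
ee_pos: [0.4272, -0.1484, 0.0305]
ee_rot: [0.707, 0.707, 0.0, 0.001]
force: [-0.3, 0.1, 0.2]
finger_gap: 0.999
gripper_force: 0.0
t: 6.75
ee_pos: [0.4256, -0.1476, 0.0286]
ee_rot: [0.707, 0.707, -0.0, -0.0]
force: [-0.5, 0.2, 0.6]
finger_gap: 0.463
gripper_force: 55.0
```

```bash
python3 -m pendant '[{"dx":0,"dy":0,"dz":-0.07,"rx":0,"ry":0,"rz":0},{"dx":0,"dy":0,"dz":-0.07,"rx":0,"ry":0,"rz":0},{"dx":0,"dy":0,"dz":-0.07,"rx":0,"ry":0,"rz":0},{"dx":0,"dy":0,"dz":-0.07,"rx":0,"ry":0,"rz":0},{"dx":0,"dy":0,"dz":-0.07,"rx":0,"ry":0,"rz":0},{"dx":0,"dy":0,"dz":-0.07,"rx":0,"ry":0,"rz":0},{"dx":0,"dy":0,"dz":-0.07,"rx":0,"ry":0,"rz":0},{"dx":0,"dy":0,"dz":-0.07,"rx":0,"ry":0,"rz":0},{"dx":0,"dy":0,"dz":-0.07,"rx":0,"ry":0,"rz":0},{"dx":0,"dy":0,"dz":-0.07,"rx":0,"ry":0,"rz":0}]'
python3 -m pendant '[{"dx":0.1036,"dy":0.029,"dz":0,"rx":0,"ry":0,"rz":0},{"dx":0.1036,"dy":0.029,"dz":0,"rx":0,"ry":0,"rz":0},{"dx":0.1036,"dy":0.029,"dz":0,"rx":0,"ry":0,"rz":0},{"dx":0.1036,"dy":0.029,"dz":0,"rx":0,"ry":0,"rz":0},{"dx":0.1036,"dy":0.029,"dz":0,"rx":0,"ry":0,"rz":0},{"dx":0.1036,"dy":0.029,"dz":0,"rx":0,"ry":0,"rz":0},{"dx":0.1036,"dy":0.029,"dz":0,"rx":0,"ry":0,"rz":0},{"dx":0.1036,"dy":0.029,"dz":0,"rx":0,"ry":0,"rz":0},{"dx":0.1036,"dy":0.029,"dz":0,"rx":0,"ry":0,"rz":0},{"dx":0.1036,"dy":0.029,"dz":0,"rx":0,"ry":0,"rz":0},{"dx":0.1036,"dy":0.029,"dz":0,"rx":0,"ry":0,"rz":0},{"dx":0.1036,"dy":0.029,"dz":0,"rx":0,"ry":0,"rz":0},{"dx":0,"dy":0,"dz":0,"rx":0,"ry":0,"rz":0},{"dx":0,"dy":0,"dz":0,"rx":0,"ry":0,"rz":0},{"dx":0,"dy":0,"dz":0,"rx":0,"ry":0,"rz":0},{"dx":0,"dy":0,"dz":0,"rx":0,"ry":0,"rz":0}]'
python3 look.py w4 .5126 .1637 .05 cap_center catch_level
python3 - <<'E'
from h import *
for i in range(4): print(bot.sense()['ee_pos'],bot.sense()['force']); viewer.capture('wrist')
E
```

```text
t: 7.58
ee_pos: [0.4255, -0.1476, 0.2044]
ee_rot: [0.707, 0.707, -0.0, -0.0]
force: [0.2, -0.3, -0.2]
finger_gap: 0.463
gripper_force: 55.0
t: 8.92
ee_pos: [0.5124, 0.1623, 0.2035]
ee_rot: [0.707, 0.707, -0.0, -0.0]
force: [0.0, 1.5, 0.4]
finger_gap: 0.462
gripper_force: 55.0
8.9167 [0.51244578 0.16228567 0.2034587 ] [ 7.07328854e-01  7.06884585e-01 -2.77075853e-04 -5.24289821e-06] [0.01737515 1.48444942 0.37616627]
cap_center 0.56 [0.517 0.173 0.217]
catch_level 0.7 [0.507 0.288 0.075]
-0.005 143 [ 0.4641  0.1202 -0.0022] [ 0.509   0.184  -0.0012] [ 0.562   0.2112 -0.001 ]
-0.001 1278 [ 0.4634  0.1203 -0.001 ] [0.5134 0.1897 0.    ] [0.5617 0.213  0.0019]
0.003 27 [0.4727 0.1644 0.0032] [0.5142 0.2058 0.0052] [0.5507 0.2082 0.007 ]
0.007 2656 [0.4695 0.126  0.0078] [0.5151 0.1798 0.0102] [0.5556 0.2071 0.011 ]
0.011 1996 [0.4742 0.1303 0.011 ] [0.5133 0.1775 0.0117] [0.5515 0.2032 0.0143]
0.015 64 [0.4919 0.1643 0.0151] [0.5155 0.1817 0.0172] [0.534  0.1849 0.0189]
0.019 70 [0.489  0.1679 0.0191] [0.5113 0.182  0.0212] [0.5329 0.1845 0.0229]
0.023 147 [0.4904 0.1671 0.023 ] [0.4967 
[... 651 characters left out ...]
 0.1755 0.087 ]
0.087 150 [0.5016 0.1543 0.0871] [0.515  0.1699 0.0885] [0.5244 0.1752 0.0907]
0.091 88 [0.5038 0.1579 0.0912] [0.5127 0.17   0.0939] [0.5216 0.1729 0.095 ]
0.095 209 [0.5045 0.1569 0.095 ] [0.5127 0.1675 0.0969] [0.5213 0.1721 0.0989]
0.099 259 [0.5067 0.1585 0.0991] [0.5127 0.1646 0.1015] [0.5186 0.1697 0.103 ]
0.103 17 [0.5087 0.1604 0.103 ] [0.512  0.1637 0.1032] [0.517  0.1669 0.1038]
[0.51267937 0.16224034 0.20374843] [-0.36223852  0.76628671 -0.29527289]
[0.51270679 0.16235115 0.20378803] [ 0.14661317 -0.21411392 -0.5263296 ]
[0.5127127  0.16247366 0.20379528] [-0.30585511  0.07972961 -0.72327867]
[0.51270733 0.16260175 0.20375322] [-0.51480571  0.71737628 -0.31008637]
```

View pics/w4.png

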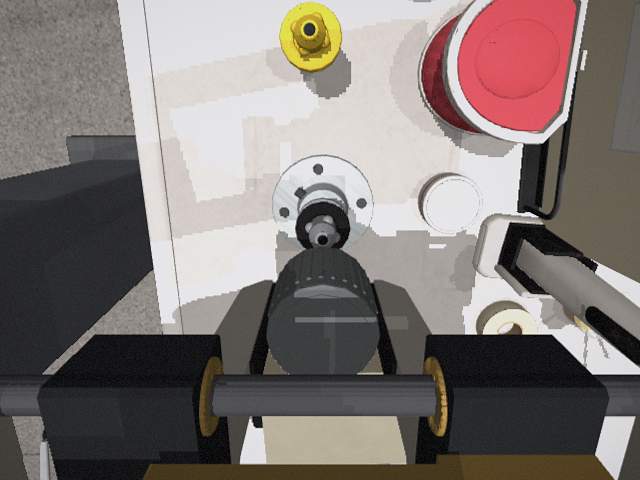

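The cap is held upright at (322,325), just in front of the stud tip at (322,238). I'm measuring the held cap's offset from the post axis in this same picture.

```bash
python3 - <<'E'
from h import *
c=np.load('pics/w4.npy',allow_pickle=True).item(); W=cloud(c)
m=(np.hypot(W[...,0]-.5126,W[...,1]-.163)<.03)&(W[...,2]>.17)&(W[...,2]<.24)
q=W[m]
for lo in np.arange(.176,.23,.004):
    a=q[(q[:,2]>lo)&(q[:,2]<=lo+.004)]
    if len(a)>5: print(round(lo,3),len(a),*[np.percentile(a,p,axis=0).round(4) for p in(1,50,99)])
t=q[(q[:,2]>.213)]; A=np.c_[t[:,:2]-t[:,:2].mean(0),np.ones(len(t))]; print('plane',np.linalg.lstsq(A,t[:,2],rcond=None)[0])
# side wall circle fit
a=q[(q[:,2]>.185)&(q[:,2]<.21)&(q[:,1]>.172)]
from scipy.optimize import least_squares
f=least_squares(lambda p:np.hypot(a[:,0]-p[0],a[:,1]-p[1])-.022,[.5126,.163],loss='soft_l1',f_scale=.001);print(f.x)
E
```

```text
0.176 135 [0.495  0.1733 0.1766] [0.5138 0.1831 0.1782] [0.5309 0.1848 0.1799]
0.18 208 [0.4901 0.17   0.18  ] [0.5124 0.183  0.1823] [0.5364 0.1853 0.1839]
0.184 372 [0.485  0.1696 0.184 ] [0.5133 0.1801 0.1861] [0.5405 0.1854 0.188 ]
0.188 425 [0.4842 0.1694 0.1881] [0.5124 0.1792 0.19  ] [0.5409 0.1853 0.192 ]
0.192 449 [0.4842 0.1695 0.1921] [0.512  0.1792 0.1941] [0.5409 0.1854 0.196 ]
0.196 476 [0.4845 0.1694 0.196 ] [0.5121 0.1789 0.198 ] [0.541  0.1854 0.2   ]
0.2 515 [0.4843 0.1693 0.2   ] [0.5133 0.179  0.2021] [0.5409 0.1854 0.204 ]
0.204 562 [0.4844 0.1694 0.204 ] [0.5125 0.1791 0.206 ] [0.5409 0.1853 0.208 ]
0.208 642 [0.4841 0.1688 0.2081] [0.5125 0.1788 0.2102] [0.5408 0.1853 0.212 ]
0.212 789 [0.4845 0.1557 0.2121] [0.5125 0.179  0.2139] [0.541  0.1852 0.216 ]
0.216 8093 [0.4894 0.1472 0.2164] [0.5129 0.1663 0.2191] [0.5361 0.1837 0.22  ]
0.22 1242 [0.4847 0.1485 0.22  ] [0.5125 0.1676 0.2203] [0.5405 0.1803 0.2238]
0.224 415 [0.4839 0.1546 0.224 ] [0.4917 0.1701 0.226 ] [0.5411 0.1719 0.2279]
0.228 422 [0.484  0.1557 0.228 ] [0.4917 0.1706 0.23  ] [0.5412 0.1719 0.2319]
plane [-8.97753882e-03  8.47651470e-05  2.20878888e-01]
[0.51298385 0.16277605]
```

```bash
python3 -m pendant '[{"dx":0.003,"dy":0,"dz":0.032,"rx":0,"ry":0,"rz":0},{"dx":0,"dy":0,"dz":0.032,"rx":0,"ry":0,"rz":0},{"dx":0,"dy":0,"dz":0.032,"rx":0,"ry":0,"rz":0},{"dx":0,"dy":0,"dz":0.032,"rx":0,"ry":0,"rz":0},{"dx":0,"dy":0,"dz":0.032,"rx":0,"ry":0,"rz":0},{"dx":0,"dy":0,"dz":0.032,"rx":0,"ry":0,"rz":0},{"dx":0,"dy":0,"dz":0.032,"rx":0,"ry":0,"rz":0},{"dx":0,"dy":0,"dz":0.032,"rx":0,"ry":0,"rz":0},{"dx":0,"dy":0,"dz":0.032,"rx":0,"ry":0,"rz":0},{"dx":0,"dy":0,"dz":0.032,"rx":0,"ry":0,"rz":0},{"dx":0,"dy":0,"dz":0,"rx":0,"ry":0,"rz":0},{"dx":0,"dy":0,"dz":0,"rx":0,"ry":0,"rz":0},{"dx":0,"dy":0,"dz":0,"rx":0,"ry":0,"rz":0}]'
python3 - <<'E'
from h import *
for i in range(2): s=bot.sense();print(s['t'],s['ee_pos'],s['force'],s['torque']); viewer.capture('wrist')
E
```

```text
t: 10.35
ee_pos: [0.5129, 0.1639, 0.124]
ee_rot: [0.707, 0.707, 0.0, 0.0]
force: [0.2, -1.3, 0.6]
finger_gap: 0.461
gripper_force: 55.0
10.35 [0.5129001  0.16392899 0.12395497] [ 0.19534268 -1.31960117  0.58233018] [-0.06625927  0.05190414  0.06417844]
10.4 [0.51309426 0.16398483 0.12422194] [ 0.44667262  0.04268609 -1.0842255 ] [-0.06101856  0.03121888  0.04073032]
```

```bash
python3 -m pendant '[{"dx":-0.003,"dy":0,"dz":0.012,"rx":0,"ry":0,"rz":0},{"dx":0,"dy":0,"dz":0.012,"rx":0,"ry":0,"rz":0},{"dx":0,"dy":0,"dz":0,"rx":0,"ry":0,"rz":0},{"dx":0,"dy":0,"dz":0,"rx":0,"ry":0,"rz":0},{"dx":0,"dy":0,"dz":0,"rx":0,"ry":0,"rz":0}]'
python3 -m pendant '[{"dx":0,"dy":0,"dz":0.004,"rx":0,"ry":0,"rz":0},{"dx":0,"dy":0,"dz":0,"rx":0,"ry":0,"rz":0},{"dx":0,"dy":0,"dz":0,"rx":0,"ry":0,"rz":0}]'
python3 -m pendant '[{"dx":0,"dy":0,"dz":0.003,"rx":0,"ry":0,"rz":0},{"dx":0,"dy":0,"dz":0,"rx":0,"ry":0,"rz":0},{"dx":0,"dy":0,"dz":0,"rx":0,"ry":0,"rz":0}]'
```

```text
t: 10.87
ee_pos: [0.5126, 0.1631, 0.1176]
ee_rot: [0.707, 0.707, -0.0, -0.0]
force: [0.4, -0.5, -0.4]
finger_gap: 0.462
gripper_force: 55.0
t: 11.12
ee_pos: [0.5127, 0.1631, 0.1166]
ee_rot: [0.707, 0.707, -0.0, -0.0]
force: [-0.1, -0.1, -0.3]
finger_gap: 0.465
gripper_force: 55.0
t: 11.37
ee_pos: [0.5127, 0.1631, 0.1159]
ee_rot: [0.707, 0.707, -0.0, 0.0]
force: [-0.3, 0.1, -0.6]
finger_gap: 0.461
gripper_force: 55.0
```

```bash
for i in 1 ; do python3 -m pendant '[{"dx":0,"dy":0,"dz":0.003,"rx":0,"ry":0,"rz":0},{"dx":0,"dy":0,"dz":0,"rx":0,"ry":0,"rz":0},{"dx":0,"dy":0,"dz":0,"rx":0,"ry":0,"rz":0}]' | egrep 'pos|force: \['; done
python3 -m pendant '[{"dx":0,"dy":0,"dz":0.002,"rx":0,"ry":0,"rz":0},{"dx":0,"dy":0,"dz":0,"rx":0,"ry":0,"rz":0},{"dx":0,"dy":0,"dz":0,"rx":0,"ry":0,"rz":0}]' | egrep 'pos|force: \['
```

```text
ee_pos: [0.5126, 0.163, 0.1153]
force: [-2.2, -0.8, 2.3]
ee_pos: [0.5127, 0.163, 0.115]
force: [-3.1, -2.4, 5.9]
```

```bash
python3 -m pendant '[{"dx":0,"dy":0,"dz":0,"rx":0,"ry":0,"rz":0},{"dx":0,"dy":0,"dz":0,"rx":0,"ry":0,"rz":0},{"dx":0,"dy":0,"dz":0,"rx":0,"ry":0,"rz":0},{"dx":0,"dy":0,"dz":0,"rx":0,"ry":0,"rz":0},{"dx":0,"dy":0,"dz":0,"rx":0,"ry":0,"rz":0},{"dx":0,"dy":0,"dz":0,"rx":0,"ry":0,"rz":0},{"dx":0,"dy":0,"dz":0,"rx":0,"ry":0,"rz":0},{"dx":0,"dy":0,"dz":0,"rx":0,"ry":0,"rz":0}]' | egrep 'pos|force: \['
python3 -m pendant '[{"dx":0,"dy":0,"dz":0.002,"rx":0,"ry":0,"rz":0},{"dx":0,"dy":0,"dz":0,"rx":0,"ry":0,"rz":0},{"dx":0,"dy":0,"dz":0,"rx":0,"ry":0,"rz":0},{"dx":0,"dy":0,"dz":0,"rx":0,"ry":0,"rz":0},{"dx":0,"dy":0,"dz":0,"rx":0,"ry":0,"rz":0},{"dx":0,"dy":0,"dz":0,"rx":0,"ry":0,"rz":0},{"dx":0,"dy":0,"dz":0,"rx":0,"ry":0,"rz":0}]' | egrep 'pos|force: \['
python3 look.py w5 .5127 .163 .04 cap_center | head -3
```

```text
ee_pos: [0.5127, 0.163, 0.115]
force: [-3.0, -2.0, 6.2]
ee_pos: [0.5128, 0.1631, 0.1148]
force: [-3.9, -2.8, 8.0]
13.1167 [0.51275583 0.16305307 0.11478364] [7.07079432e-01 7.07134118e-01 1.86249594e-05 1.24115620e-04] [-3.94056374 -2.78016577  7.98457989]
cap_center 0.66 [0.512 0.173 0.134]
cap_center 0.15 [0.508 0.183 0.075]
```

View pics/w5.png

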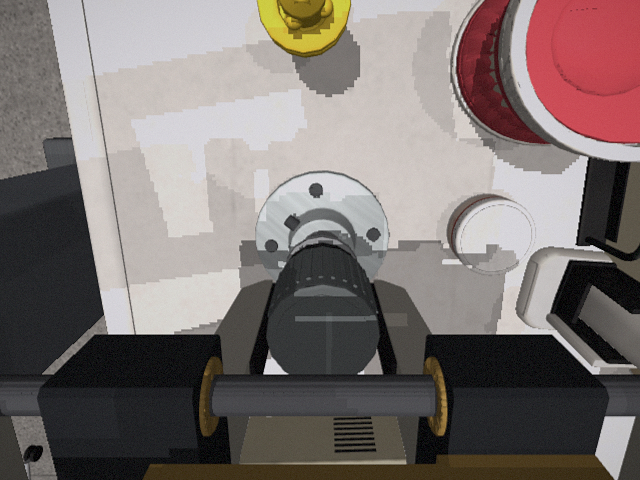

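The cap at (322,330) sits over the stud with about 8 N pushing up at the catch height, so the rest is done. I'll trim out the sideways load, then press.

```bash
python3 -m pendant '[{"dx":-0.002,"dy":-0.003,"dz":0,"rx":0,"ry":0,"rz":0},{"dx":0,"dy":0,"dz":0,"rx":0,"ry":0,"rz":0},{"dx":0,"dy":0,"dz":0,"rx":0,"ry":0,"rz":0},{"dx":0,"dy":0,"dz":0,"rx":0,"ry":0,"rz":0}]' | egrep 'pos|force: \['
```

```text
ee_pos: [0.5123, 0.1628, 0.1148]
force: [-1.7, -1.0, 5.7]
```

```bash
python3 -m pendant '[{"dx":-0.001,"dy":-0.002,"dz":0,"rx":0,"ry":0,"rz":0},{"dx":0,"dy":0,"dz":0.004,"rx":0,"ry":0,"rz":0},{"dx":0,"dy":0,"dz":0.004,"rx":0,"ry":0,"rz":0},{"dx":0,"dy":0,"dz":0.004,"rx":0,"ry":0,"rz":0},{"dx":0,"dy":0,"dz":0.004,"rx":0,"ry":0,"rz":0},{"dx":0,"dy":0,"dz":0,"rx":0,"ry":0,"rz":0}]' | egrep 'pos|force: \['
python3 -m pendant '[{"dx":0,"dy":0,"dz":0.004,"rx":0,"ry":0,"rz":0},{"dx":0,"dy":0,"dz":0.004,"rx":0,"ry":0,"rz":0},{"dx":0,"dy":0,"dz":0.004,"rx":0,"ry":0,"rz":0},{"dx":0,"dy":0,"dz":0.004,"rx":0,"ry":0,"rz":0},{"dx":0,"dy":0,"dz":0,"rx":0,"ry":0,"rz":0},{"dx":0,"dy":0,"dz":0,"rx":0,"ry":0,"rz":0}]' | egrep 'pos|force: \['
python3 -m pendant '[{"dx":0,"dy":0,"dz":0.004,"rx":0,"ry":0,"rz":0},{"dx":0,"dy":0,"dz":0.004,"rx":0,"ry":0,"rz":0},{"dx":0,"dy":0,"dz":0,"rx":0,"ry":0,"rz":0},{"dx":0,"dy":0,"dz":0,"rx":0,"ry":0,"rz":0},{"dx":0,"dy":0,"dz":0,"rx":0,"ry":0,"rz":0}]' | egrep 'pos|force: \['
```

```text
ee_pos: [0.5125, 0.1628, 0.1118]
force: [-2.4, -0.5, 8.1]
ee_pos: [0.5115, 0.1625, 0.1061]
force: [1.7, 0.8, 0.6]
ee_pos: [0.5115, 0.1625, 0.1046]
force: [-2.0, 0.1, 5.5]
```

```bash
python3 -m pendant '[{"dx":0,"dy":0,"dz":0.004,"rx":0,"ry":0,"rz":0},{"dx":0,"dy":0,"dz":0.004,"rx":0,"ry":0,"rz":0},{"dx":0,"dy":0,"dz":0,"rx":0,"ry":0,"rz":0},{"dx":0,"dy":0,"dz":0,"rx":0,"ry":0,"rz":0},{"dx":0,"dy":0,"dz":0,"rx":0,"ry":0,"rz":0},{"dx":0,"dy":0,"dz":0,"rx":0,"ry":0,"rz":0}]'
python3 look.py w6 .5127 .163 .04 | head -1
python3 - <<'E'
from h import *
c=np.load('pics/w6.npy',allow_pickle=True).item(); W=cloud(c); q=W[(np.hypot(W[...,0]-.5115,W[...,1]-.163)<.018)&(W[...,2]>.1)&(W[...,2]<.135)]
print('top z',np.median(q[:,2]),q.mean(0))
E
```

```text
t: 15.47
ee_pos: [0.5115, 0.1625, 0.1031]
ee_rot: [0.707, 0.707, 0.0, 0.0]
force: [-4.3, -0.3, 9.4]
finger_gap: 0.46
gripper_force: 55.0
15.4667 [0.51148997 0.16248267 0.10309836] [7.07051332e-01 7.07162216e-01 1.11880574e-04 4.83513993e-05] [-4.28516581 -0.34880418  9.3802554 ]
top z 0.11906542702755377 [0.51154101 0.16403081 0.11906314]
```

```bash
python3 -c "
from plant import workorder; print(workorder.hand_in())"
```

```text
the job is handed in; nothing more can be done
None
```

The larger cap is snapped onto the stud and still gripped at 55 N, with about 9.4 N of upward force and the ring roughly 3 mm down. The smaller cap and bur stand weren't touched, and the job was handed in at about 15.5 s; no pass/fail result was shown.

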